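# Slide the battery crate into its charging bay

## Robot

A 6-joint arm with a two-finger parallel gripper is mounted at the origin on the work surface. World frame = base frame: x ahead of the robot, y to its left, z up, the work surface at z = 0. Lengths are in m, angles in rad, forces in N, time in s.
With the tool pointing down it reaches from about 0.35 to 0.725 m from the base axis. Payload 4.3 kg.
Tool frame: the origin (TCP) lies at the very end of the fingers, on their centre line; the grasp point (between the pads) lies 19 mm behind it; x points along the fingers, z is the direction in which the jaws open and shut, and the axes are right-handed (so a half turn about x gives the same grasp; the last joint's range is limited). The gripper opens to 85 mm and grips with 20 to 120 N. Pads are 22 mm wide; open, the fingers measure 114 mm over their backs; the gripper's body (76 mm by 85 mm) begins 54 mm behind the grasp point. The pads swing forward as they close: fully open they stand 13 mm farther back than shut.
Start: joints at [1.194, 0.377, 0.081, 1.274, 0, 1.46], TCP at [0.152, 0.555, 0.231] pointing down, gripper open.
Joint ranges: [-2.72, 2.72], [-0.84, 1.66], [-1.02, 1.22], [-1.77, 2.12], [-1.37, 1.28], [-3.14, 3.14]. Speed limits (rad/s): [2.57, 2.57, 3.14, 3.14, 3.14, 3.14].

## Interface

Orientations are given as a unit quaternion [x, y, z, w].
In Python, from workcell import bot, vision gives the robot as it stands. The module is installed in compiled form; this text tells all that it offers.
- The arm moves only by the tool send_rows, never from a script. Its argument "moves" is a list of rows, each a list of 7 numbers: the shift along the tool's x, y, z in cm, then the turn, a rotation vector about the tool's x, y, z in degrees, then the finger opening in cm, from 0 to 8.54. In form: [[dx, dy, dz, rx, ry, rz, claw], ...]. A call has 1 to 8 rows; each row shifts and turns the commanded pose from where the row before left it, along the tool's axes as they then stand; what a row does not reach is not made up. A row lasts 1/10 s, in which the tool goes at most 50 mm and 8.59 degrees, less where a joint would pass 70% of its speed; a pose out of reach is approached as far as the arm can. A call with a gripper value outside its range is refused whole. The fingers move at their own pace and stop on an object; "force" is the grip in N (left out, the last holds). Time passes only in rows, so rows that do not move let the fingers close. It gives the time, the measured TCP pose, the force and the opening at its end, in the units of the state.
- bot.get_state(): the state, without advancing time (a new reading comes with each control period).
- vision.read_camera(name): name is "side" or "top"; returns a dict with "image" (384x512x3 uint8, red, green, blue), "fx", "fy", "cx", "cy" (pixels), "world_to_cam" (4x4, takes a point from world to camera coordinates). Camera axes: x right, y up, looking along -z (the intrinsics and any distortion apply to the point x, -y, -z); pixel columns grow to the right and rows downward; lengths in m; the calibration is good to about 2 mm. A picture is of the moment at which its call begins. There is no depth.
- bot.close_job(): hands the job in, once; it reports no verdict.
Trained networks look in the newest picture that a camera, given by its name, has taken for a name from the list of things; names that differ only in an ending like _2 or _b are one class to them, and where a whole thing is asked for, a point or a joint stands for the part that bears it (a point fixed in the world has none). Each returns a list of dicts, best first, with "p" (0 to 1); they miss things now and then, are a little off and sometimes report something else, mostly with a low value. They report only what shows in the picture. A call takes as long as a camera call. They do not tell look-alikes from the thing itself.
- vision.recognise(camera, label): "rect" ([left, top, right, bottom] in pixels, round what is visible of it).
- vision.spot_point(camera, label): "at" ([row, column] in pixels: a listed point, or the origin of a listed thing).
The state is a dict: "t": time; "qpos": joint angles; "joint_vel": joint speeds; "tau": joint torques, N m; "position": TCP position; "orientation": TCP orientation; "ft_force": force on the tool from outside, world axes, zero at the start; "torque": the same for the moment, N m; "gripper_width": finger opening in m.
Only numpy, scipy, OpenCV 4.12 (cv2) and the standard library are available. Lean on these libraries where they do the work, as an engineer would, in place of code of your own. Each camera call takes 0.05 s, during which the arm holds its last target. There are 200 camera calls.

## Task

Put the tall battery crate on charge: with the fingers, push it low down near its base so that it slides upright across the table into the charging bay until it is fully home, flat against the charger at the bay's end, and only then press the button on top of the charger and let it come up again. Do not lift or tip the crate, leave it home, and leave the other things on the table where they are.

Things in the scene. Friction and masses are not known exactly. Their poses are not given: they have to be found in the camera images.
- crate: tall black battery crate, packs with brass terminals in its top; 90 (x) by 120 (y) by 140 mm high, upright sides, 0.7 to 0.95 kg, too wide to grip. Origin: centre of its underside on the table; z up, x roughly into the bay (to the robot's left). Push its -x side, 45 mm from the origin. Pushed below 30 mm above the table it slides under 4 to 10 N; pushed in its upper half it may tip over
- bay: fixed charging bay, open on the table. Origin: at table level, where the crate's origin comes to when fully home, axes along the bay's; x points into the bay, the way the crate is pushed (roughly to the robot's left), z up. The grey charger housing at its end is 70 mm deep (x), 210 wide, 120 high, its flat front at x = +46 mm; the crate's far side meets it
- bay_mouth (a point): centre of the bay's mouth at table level, at x = -58 mm of the bay. Two aluminium rails, 40 mm high and 10 thick, guide the crate: inner faces at y = +72 and -72 mm (12 mm to spare each side) from x = -15 to +46 mm of the bay, flaring to y = +102 and -102 mm here
- start_top (a point): centre of the top face of the round grey push button, 28 mm across, on top of the charger housing, 81 mm past the bay's origin in x and at y = -60 mm; it is pressed straight down
- start (a joint): travel of that button in m: 0 up, 0.006 fully down; a spring pushes it back, about 5 N when fully down
- cell1: blue and yellow battery cell standing upright, 26 mm across, 49 high; to be left alone. Origin at its underside, on the table
- cell2: another such cell; to be left alone. Origin at its underside, on the table
- phone: black phone lying flat, 72 x 150 x 9 mm; to be left alone. Origin at its underside, on the table
- rover: small two-wheeled robot car, about 90 x 100 x 75 mm; to be left alone. Origin at its underside, on the table
- sensor: small blue distance-sensor board, 20 x 45 x 18 mm; to be left alone. Origin at its underside, on the table
- board: round black controller board, 75 mm across, 11 high; to be left alone. Origin at its underside, on the table
- jar: clear screw-top jar, 48 mm across, 60 high; to be left alone. Origin at its underside, on the table
- driver: screwdriver lying on the table; to be left alone. Origin at its underside, on the table
Things that resemble listed ones, but are neither listed nor needed, are in the scene too. What is shaped like the crate but red is not meant.

How it is judged:
On the way, in this order (a step that is already met when the one before it is completed fails the run):
1. the crate stands fully home in the bay (x of crate in the frame of bay above -0.007 m and y of crate in the frame of bay between -0.02 and 0.02 m and angle between the x axis of crate and the x axis of bay, either way round below 0.1 rad and angle between crate's own z axis and vertical below 0.05 rad), for 0.2 s.
2. the button is pressed down (value of joint start above 0.004 m), for 0.02 s.
At the end, for the whole second after the job is handed in: The crate stands on the table, upright within 3 degrees and at rest, within 7 mm of fully home in the bay (its far side against the charger), square to the bay within 0.1 rad and between its rails; the button has been pressed at least 4 mm after that and has come up again (all of step 1 and height (world z) of crate below 0.004 m and linear speed of crate below 0.01 m/s and value of joint start below 0.002 m); the robot touches nothing.
It fails at once if the crate is tipped more than 0.2 rad (angle between crate's own z axis and vertical above 0.2 rad).
It fails at once if the crate is lifted or carried (its base centre more than 12 mm above the table) (height (world z) of crate above 0.012 m).
It fails at once if the button is pressed while the crate is not home (value of joint start above 0.003 m and x of crate in the frame of bay below -0.01 m).
It fails at once if another thing on the table is moved more than 30 mm (distance of any of cell1, cell2, phone, rover, sensor, board, jar, driver from where it was at the start of the episode above 0.03 m).
It also fails if it takes over 72 s, if anything falls off the work surface, if the arm or the gripper's body presses on something with over 40 N, if the wrist force passes 120 N, or if a joint passes its speed limit or range.

## Working session

There is one attempt and no reset: what is moved stays moved. The work goes in short steps, Python scripts to look and compute and a tool call to move; the robot and the scene stay as the last step left them, time stands still between calls to the robot, and variables do not carry over. Pictures are saved under pics/ and viewed, about 8 in all and at most 12, crops included, and the job is handed in when it is done.

Besides the shell and the picture viewer there is one more tool, called after "Call:" by a JSON object that holds its "method" and its "body". send_rows: Moves the arm, as the interface text tells. Its arguments: {"type":"object","properties":{"moves":{"type":"array"},"force":{"type":"number"}},"required":["moves"]}

```bash
mkdir -p pics
cat > h.py <<'E'
import numpy as np, cv2
from workcell import bot, vision
def ray(c,row,col):
    K=np.array([[c["fx"],0,c["cx"]],[0,c["fy"],c["cy"]],[0,0,1]])
    p=np.linalg.inv(K)@[col,row,1]; T=np.array(c["world_to_cam"])
    R,t=T[:3,:3],T[:3,3]; return -R.T@t, R.T@np.array([p[0],-p[1],-p[2]])
def at_z(c,row,col,z):
    o,d=ray(c,row,col); return o+d*(z-o[2])/d[2]
def proj(c,P):
    T=np.array(c["world_to_cam"]); q=T[:3,:3]@np.array(P)+T[:3,3]; q=q*[1,-1,-1]
    return c["fy"]*q[1]/q[2]+c["cy"], c["fx"]*q[0]/q[2]+c["cx"]
def save(c,n): cv2.imwrite("pics/"+n,cv2.cvtColor(c["image"],cv2.COLOR_RGB2BGR))
E
python3 - <<'E'
from h import *
for n in("top","side"):
    c=vision.read_camera(n); save(c,n+"0.png"); print(n,list(c), -np.array(c["world_to_cam"])[:3,:3].T@np.array(c["world_to_cam"])[:3,3])
    for l in("crate","bay","bay_mouth","start_top"):
        for d in vision.spot_point(n,l)[:3]:
            z=0.13 if l=="start_top" else 0
            print(l,round(d["p"],2),d["at"],at_z(c,*d["at"],z).round(3))
    for l in("cell1","phone","rover","sensor","board","jar","driver"):
        print(l,[(round(d["p"],2),np.round(d["at"]),at_z(c,*d["at"],0).round(3)[:2]) for d in vision.spot_point(n,l)[:2]])
print(bot.get_state())
E
```

```text
top ['image', 'fx', 'fy', 'cx', 'cy', 'world_to_cam'] [0.19693171 0.01239519 1.39828571]
crate 0.83 [272.9, 162.9] [0.242 0.267 0.   ]
crate 0.8 [246.1, 316.2] [ 0.319 -0.204  0.   ]
crate 0.76 [201.3, 275.8] [ 0.461 -0.083  0.   ]
cell1 [(0.54, array([156., 249.]), array([0.611, 0.001])), (0.51, array([147., 233.]), array([0.64 , 0.053]))]
phone [(0.78, array([157., 356.]), array([ 0.604, -0.345]))]
rover [(0.81, array([217., 156.]), array([0.416, 0.295]))]
sensor [(0.5, array([153., 280.]), array([ 0.619, -0.099]))]
board [(0.88, array([148., 164.]), array([0.639, 0.273]))]
jar [(0.72, array([174., 165.]), array([0.552, 0.268]))]
driver [(0.55, array([227., 363.]), array([ 0.378, -0.353]))]
side ['image', 'fx', 'fy', 'cx', 'cy', 'world_to_cam'] [0.83178137 0.59873557 0.67740936]
crate 0.87 [198.6, 241.4] [ 0.464 -0.092  0.   ]
crate 0.8 [247.8, 391.7] [0.247 0.257 0.   ]
crate 0.6 [160.9, 267.8] [ 0.302 -0.206  0.   ]
bay 0.57 [249.2, 265.3] [0.507 0.099 0.   ]
bay 0.48 [221.1, 195.7] [ 0.609 -0.078  0.   ]
start_top 0.63 [238.7, 258.0] [0.567 0.164 0.13 ]
start_top 0.31 [143.7, 22
[... 586 characters left out ...]
[ 0.385, -0.369]))]
{'t': 1.2, 'qpos': array([ 1.19371942e+00,  3.77248365e-01,  8.09846112e-02,  1.27439905e+00,
       -1.28329323e-05,  1.46045298e+00]), 'joint_vel': array([ 4.65310785e-05,  4.14111459e-07,  1.66787146e-04,  7.35698167e-04,
       -4.52272352e-04,  1.71877113e-03]), 'tau': array([-1.29982735e-03, -4.63527703e+01,  2.70156956e+01,  4.23380434e-04,
        3.85765497e-05, -2.49519275e-06]), 'position': array([0.15159291, 0.55468862, 0.2313529 ]), 'orientation': array([-0.42905357,  0.56200301,  0.42909447,  0.56208859]), 'ft_force': array([ 0.77065448,  1.15599087, -0.91687058]), 'torque': array([-0.00534322,  0.02790245, -0.01132602]), 'gripper_width': 0.0850286496017636}
```

View pics/top0.png

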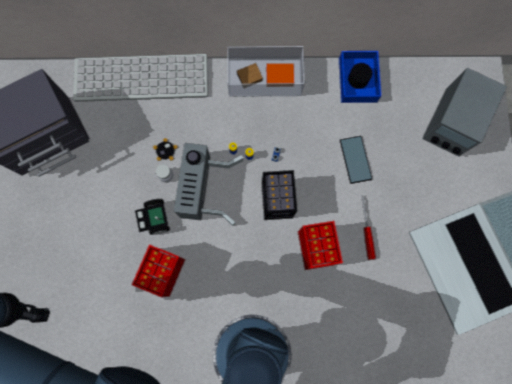

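View pics/side0.png

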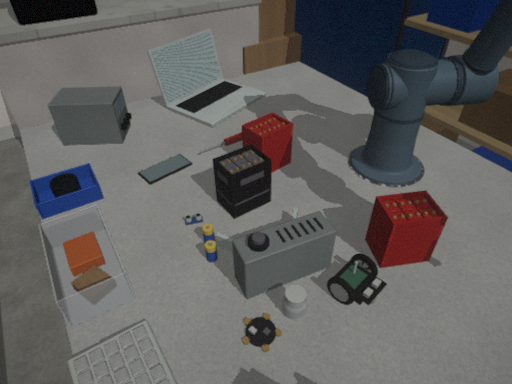

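The top view shows the black crate at about (row 194, col 280), the charger at (180, 192) with its button at (157, 194), and the rails opening towards the crate. The two red crates are decoys. Next I'll take enlarged crops to get the poses.

Run:
```python
import cv2
t=cv2.imread("pics/top0.png"); s=cv2.imread("pics/side0.png")
cv2.imwrite("pics/tc.png",cv2.resize(t[135:235,170:303],None,fx=6,fy=6,interpolation=cv2.INTER_CUBIC))
cv2.imwrite("pics/sc.png",cv2.resize(s[140:300,180:345],None,fx=3.7,fy=3.7,interpolation=cv2.INTER_CUBIC))
```

```text
(no output)
```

View pics/tc.png

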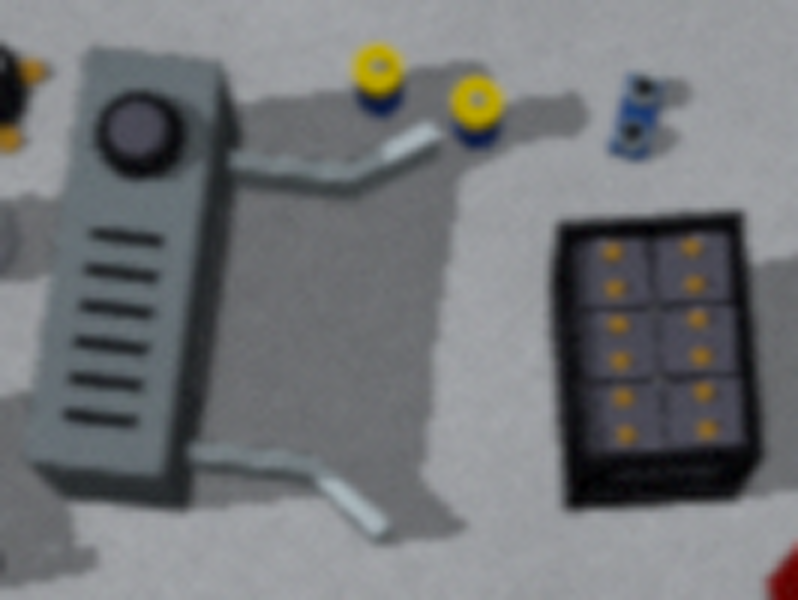

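View pics/sc.png

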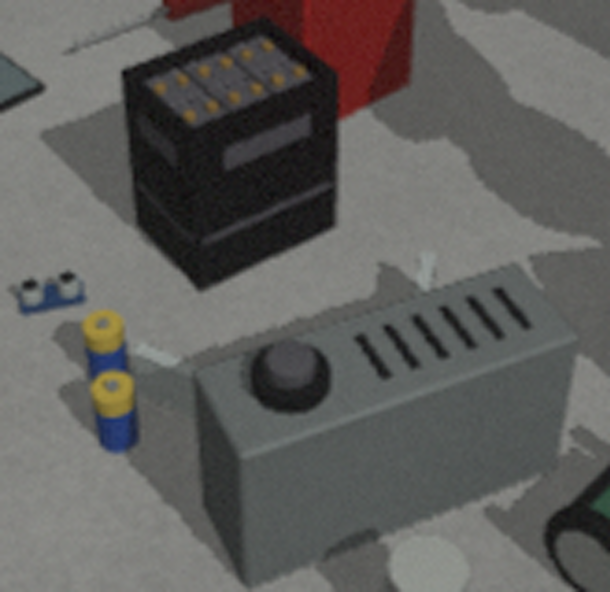

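```bash
cat > fit.py <<'E'
from h import *
from scipy.optimize import least_squares
def fit(obs,cams,x0,sc=None):
    def pts(p,q):
        c,s=np.cos(p[2]),np.sin(p[2]); a=np.array(q)/1000
        return [p[0]+c*a[0]-s*a[1],p[1]+s*a[0]+c*a[1],a[2]]
    def f(p): return np.concatenate([np.subtract(proj(cams[k],pts(p,q)),rc) for k,rc,q in obs])
    r=least_squares(f,x0,loss="soft_l1"); return r.x,f(r.x).reshape(-1,2)
E
cat > a.py <<'E'
from fit import *
cams={n:vision.read_camera(n) for n in("top","side")}
T=lambda u,v,q:("top",((v+.5)/6-.5+135,(u+.5)/6-.5+170),q)
S=lambda u,v,q:("side",((v+.5)/3.7-.5+140,(u+.5)/3.7-.5+180),q)
bay=[T(92,48,(116,-105,120)),T(222,65,(46,-105,120)),T(38,462,(116,105,120)),T(165,475,(46,105,120)),T(188,508,(46,105,0)),T(72,500,(116,105,0)),
S(195,370,(46,-105,120)),S(245,455,(116,-105,120)),S(575,338,(116,105,120)),S(515,262,(46,105,120)),S(250,585,(116,-105,0)),S(555,480,(116,105,0)),S(208,510,(46,-105,0))]
cr=[T(558,222,(45,-60,140)),T(742,213,(-45,-60,140)),T(760,455,(-45,60,140)),T(570,508,(45,60,0)),T(740,497,(-45,60,0)),
S(124,73,(-45,-60,140)),S(200,128,(45,-60,140)),S(336,75,(45,60,140)),S(262,18,(-45,60,140)),S(203,290,(45,-60,0)),S(140,222,(-45,-60,0)),S(334,228,(45,60,0))]
for n,o,x0 in(("bay",bay,[.5,.1,1.57]),("crate",cr,[.46,-.09,1.57])):
    p,r=fit(o,cams,x0); print(n,p.round(4),np.abs(r).max(1).round(1))
    if n=="bay": b=p
    c,s=np.cos(b[2]),np.sin(b[2]); d=p[:2]-b[:2]
    print("in bay",[c*d[0]+s*d[1],-s*d[0]+c*d[1],p[2]-b[2]])
B=lambda x,y:(b[:2]+[c*x-s*y,s*x+c*y]).round(4)
print("button",B(.081,-.06))
for u,v,q in [(138,127,0)]:
    k,rc,_=T(u,v,0); 
    for z in(.12,.13,.14): print(z,at_z(cams["top"],*rc,z).round(4))
k,rc,_=S(291,362,0)
for z in(.12,.13,.14): print(z,at_z(cams["side"],*rc,z).round(4))
E
python3 a.py
```

```text
bay [0.5001 0.0942 1.4535] [2.2 0.5 3.2 1.1 1.6 2.7 1.7 1.5 1.7 1.3 2.6 3.  2.4]
in bay [np.float64(0.0), np.float64(0.0), np.float64(0.0)]
crate [ 0.4635 -0.0835  1.6427] [0.9 0.4 0.9 1.3 0.9 1.3 2.7 1.  1.1 0.8 1.4 0.7]
in bay [np.float64(-0.18077139835998662), np.float64(0.015641224123100372), np.float64(0.189133719230143)]
button [0.5692 0.1676]
0.12 [0.577  0.1674 0.12  ]
0.13 [0.574  0.1662 0.13  ]
0.14 [0.5711 0.165  0.14  ]
0.12 [0.5599 0.1537 0.12  ]
0.13 [0.5648 0.1617 0.13  ]
0.14 [0.5696 0.1697 0.14  ]
```

```bash
cat > plan.py <<'E'
import sys,math
from h import *
from scipy.spatial.transform import Rotation as R, Slerp
def tool(fwd_deg,tilt_deg,flip=1):
    a,t=np.radians([fwd_deg,tilt_deg]); f=np.array([np.cos(a),np.sin(a),0])
    x=np.sin(t)*f-np.cos(t)*np.array([0,0,1]); z=flip*np.array([-np.sin(a),np.cos(a),0])
    return R.from_matrix(np.c_[x,np.cross(z,x),z])
def plan(pos,ori,step=.045):
    s=bot.get_state(); p0=np.array(s["position"]); r0=R.from_quat(s["orientation"]); pos=np.array(pos)
    ang=np.degrees((r0.inv()*ori).magnitude()); n=max(1,math.ceil(max(np.linalg.norm(pos-p0)/step,ang/8.4)))
    rv=(r0.inv()*ori).as_rotvec(); print("pos",p0.round(4),"ang",ang.round(1),"rows",n,"q",np.round(s["qpos"],2),"F",np.round(s["ft_force"],1))
    rr=R.from_rotvec(rv/n); d=(pos-p0)/n; r=r0; out=[]
    for i in range(n):
        out.append([*(r.inv().apply(d)*100).round(2).tolist(),*np.degrees(rr.as_rotvec()).round(2).tolist()]); r=r*rr
    for o in out: print(o)
E
python3 - <<'E'
from plan import *
print(R.from_quat(bot.get_state()["orientation"]).as_matrix().round(3))
for f in(1,-1):
    plan([.40,.25,.26],tool(83.3,35,f))
E
```

```text
[[ 0.    -0.965  0.264]
 [ 0.     0.264  0.965]
 [-1.    -0.     0.   ]]
pos [0.1516 0.5547 0.2313] ang 103.1 rows 13 q [ 1.19  0.38  0.08  1.27 -0.    1.46] F [ 0.2  0.5 -0.4]
[-0.22, -2.46, -1.76, -7.32, -2.31, -1.99]
[-0.22, -2.23, -2.05, -7.32, -2.31, -1.99]
[-0.23, -1.95, -2.31, -7.32, -2.31, -1.99]
[-0.27, -1.65, -2.53, -7.32, -2.31, -1.99]
[-0.32, -1.33, -2.71, -7.32, -2.31, -1.99]
[-0.39, -0.99, -2.84, -7.32, -2.31, -1.99]
[-0.48, -0.63, -2.93, -7.32, -2.31, -1.99]
[-0.58, -0.27, -2.96, -7.32, -2.31, -1.99]
[-0.7, 0.08, -2.95, -7.32, -2.31, -1.99]
[-0.83, 0.43, -2.89, -7.32, -2.31, -1.99]
[-0.96, 0.76, -2.77, -7.32, -2.31, -1.99]
[-1.1, 1.07, -2.61, -7.32, -2.31, -1.99]
[-1.24, 1.35, -2.41, -7.32, -2.31, -1.99]
pos [0.1516 0.5547 0.2313] ang 87.4 rows 11 q [ 1.19  0.38  0.08  1.27 -0.    1.46] F [ 0.2  0.5 -0.4]
[-0.26, -2.91, -2.08, 7.15, -2.25, 2.62]
[-0.47, -3.13, -1.68, 7.15, -2.25, 2.62]
[-0.68, -3.28, -1.26, 7.15, -2.25, 2.62]
[-0.87, -3.38, -0.81, 7.15, -2.25, 2.62]
[-1.05, -3.41, -0.35, 7.15, -2.25, 2.62]
[-1.21, -3.37, 0.12, 7.15, -2.25, 2.62]
[-1.35, -3.27, 0.58, 7.15, -2.25, 2.62]
[-1.46, -3.1, 1.04, 7.15, -2.25, 2.62]
[-1.55, -2.88, 1.47, 7.15, -2.25, 2.62]
[-1.61, -2.6, 1.87, 7.15, -2.25, 2.62]
[-1.64, -2.26, 2.24, 7.15, -2.25, 2.62]
```

```bash
python3 -c "
from plan import *
plan([.40,.25,.27],tool(120,0,-1))"
```

```text
pos [0.1516 0.5547 0.2313] ang 44.7 rows 9 q [ 1.19  0.38  0.08  1.27 -0.    1.46] F [ 0.2  0.5 -0.4]
[-0.43, -3.55, -2.54, 4.97, 0.0, -0.0]
[-0.43, -3.76, -2.22, 4.97, 0.0, -0.0]
[-0.43, -3.94, -1.89, 4.97, 0.0, -0.0]
[-0.43, -4.09, -1.54, 4.97, 0.0, -0.0]
[-0.43, -4.21, -1.18, 4.97, 0.0, -0.0]
[-0.43, -4.29, -0.81, 4.97, 0.0, -0.0]
[-0.43, -4.35, -0.44, 4.97, 0.0, -0.0]
[-0.43, -4.37, -0.06, 4.97, 0.0, -0.0]
[-0.43, -4.36, 0.32, 4.97, 0.0, -0.0]
```

Call:
{"method": "send_rows", "body": {"moves": [[-0.5,-3.5,-2.5,5,0,0,6],[-0.5,-3.8,-2.2,5,0,0,6],[-0.5,-3.9,-1.9,5,0,0,6],[-0.5,-4.1,-1.5,5,0,0,6],[-0.5,-4.2,-1.2,5,0,0,6],[-0.5,-4.3,-0.8,5,0,0,6],[-0.5,-4.3,-0.4,5,0,0,6],[-0.5,-4.4,0,5,0,0,6]]}}

```text
t: 2.1
position: [0.3731, 0.2835, 0.2718]
orientation: [-0.21, 0.675, 0.21, 0.676]
ft_force: [0.6, 0.5, -0.4]
gripper_width: 0.0599
```

```bash
python3 -c "
from plan import *
plan([.49,-.06,.28],tool(90,10,-1))"
```

```text
pos [0.3731 0.2835 0.2718] ang 35.9 rows 9 q [ 0.51  0.15 -0.12  1.3   0.    1.48] F [ 0.6  0.5 -0.4]
[-0.09, -3.88, -1.09, 3.83, -0.33, 1.08]
[-0.17, -3.94, -0.83, 3.83, -0.33, 1.08]
[-0.25, -3.98, -0.56, 3.83, -0.33, 1.08]
[-0.33, -4.01, -0.3, 3.83, -0.33, 1.08]
[-0.4, -4.01, -0.03, 3.83, -0.33, 1.08]
[-0.48, -4.0, 0.24, 3.83, -0.33, 1.08]
[-0.55, -3.96, 0.51, 3.83, -0.33, 1.08]
[-0.62, -3.91, 0.78, 3.83, -0.33, 1.08]
[-0.69, -3.83, 1.04, 3.83, -0.33, 1.08]
```

Call:
{"method": "send_rows", "body": {"moves": [[-0.1,-4.2,-1.1,4,0,1,6],[-0.2,-4.2,-0.8,4,0,1,6],[-0.3,-4.2,-0.5,4,0,1,6],[-0.3,-4.2,-0.3,4,0,1,6],[-0.4,-4.2,0,4,0,1,6],[-0.5,-4.2,0.2,4,0,1,6],[-0.5,-4.2,0.5,4,0,1,6],[-0.6,-4.2,0.8,4,0,1,6]]}}

```text
t: 2.9
position: [0.4821, -0.0398, 0.2801]
orientation: [0.031, 0.719, 0.062, 0.691]
ft_force: [1.2, 0.8, -0.1]
gripper_width: 0.06
```

```bash
python3 -c "
from plan import *
plan([.46,-.23,.26],tool(83,35,-1))"
```

```text
pos [ 0.4821 -0.0398  0.2801] ang 29.2 rows 5 q [-0.29  0.24  0.01  1.42  0.11  1.24] F [ 1.2  0.8 -0.1]
[-0.08, -3.8, -0.6, 1.66, -1.11, 5.5]
[-0.46, -3.79, -0.49, 1.66, -1.11, 5.5]
[-0.83, -3.74, -0.36, 1.66, -1.11, 5.5]
[-1.19, -3.66, -0.24, 1.66, -1.11, 5.5]
[-1.54, -3.53, -0.11, 1.66, -1.11, 5.5]
```

Call:
{"method": "send_rows", "body": {"moves": [[-0.1,-3.8,-0.6,1.7,-1.1,5.5,6],[-0.5,-3.8,-0.5,1.7,-1.1,5.5,6],[-0.8,-3.8,-0.4,1.7,-1.1,5.5,6],[-1.2,-3.7,-0.2,1.7,-1.1,5.5,6],[-1.5,-3.5,-0.1,1.7,-1.1,5.5,6]]}}

```text
t: 3.4
position: [0.4599, -0.2311, 0.2602]
orientation: [0.255, 0.66, 0.171, 0.686]
ft_force: [0.9, -0.5, 0.1]
gripper_width: 0.0599
```

```bash
python3 -c "
from plan import *
plan([.463,-.185,.012],tool(83,35,-1))
c=vision.read_camera('side'); save(c,'s1.png')"
```

```text
pos [ 0.4599 -0.2311  0.2602] ang 0.2 rows 6 q [-0.86  0.56  0.27  1.72  0.44  0.74] F [ 0.9 -0.5  0.1]
[3.83, -1.75, -0.04, -0.02, 0.01, -0.02]
[3.83, -1.75, -0.04, -0.02, 0.01, -0.02]
[3.83, -1.75, -0.04, -0.02, 0.01, -0.02]
[3.83, -1.75, -0.04, -0.02, 0.01, -0.02]
[3.83, -1.75, -0.04, -0.02, 0.01, -0.02]
[3.83, -1.74, -0.04, -0.02, 0.01, -0.02]
```

View pics/s1.png

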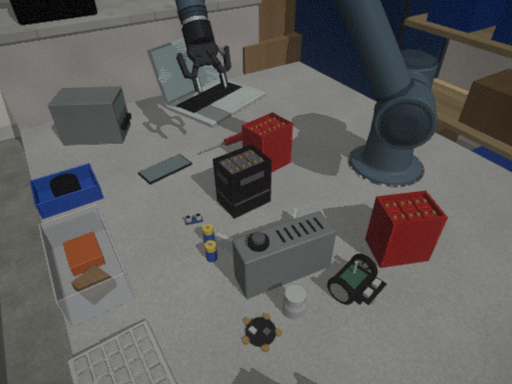

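Call:
{"method": "send_rows", "body": {"moves": [[3.8,-1.8,0,0,0,0,6],[3.8,-1.8,0,0,0,0,6],[3.8,-1.8,0,0,0,0,6],[3.8,-1.8,0,0,0,0,6],[3.8,-1.8,0,0,0,0,6],[2.0,-0.9,0,0,0,0,6],[0,0,0,0,0,0,6]]}}

```text
t: 4.15
position: [0.4622, -0.1876, 0.0284]
orientation: [0.255, 0.662, 0.172, 0.683]
ft_force: [-1.3, 0.6, 0.4]
gripper_width: 0.0601
```

```bash
python3 -c "
from plan import *
plan([.463,-.18,.012],tool(83,35,-1))"
```

```text
pos [ 0.4622 -0.1876  0.0284] ang 0.5 rows 1 q [-0.8   0.69 -0.15  1.16  0.46  0.79] F [-1.3  0.6  0.4]
[1.78, -0.31, -0.0, -0.22, -0.39, -0.17]
```

Call:
{"method": "send_rows", "body": {"moves": [[1.2,-0.9,0,0,0,0,6],[0.6,0.8,0,0,0,0,6],[0.6,0.8,0,0,0,0,6],[0,0,0,0,0,0,6]]}}

```text
t: 4.55
position: [0.4667, -0.1693, 0.0162]
orientation: [0.253, 0.661, 0.171, 0.685]
ft_force: [0.2, 0.0, 0.2]
gripper_width: 0.06
```

```bash
python3 -c "
from plan import *
plan([.463,-.13,.012],tool(83,35,-1))
c=vision.read_camera('side'); im=c['image'][..., ::-1]
cv2.imwrite('pics/s2.png',cv2.resize(im[100:260,170:330],None,fx=3.7,fy=3.7,interpolation=cv2.INTER_CUBIC))"
```

```text
pos [ 0.4667 -0.1693  0.0162] ang 0.1 rows 1 q [-0.77  0.68 -0.2   1.1   0.47  0.82] F [0.2 0.  0.2]
[2.56, 2.92, -0.84, -0.01, -0.13, 0.03]
```

View pics/s2.png

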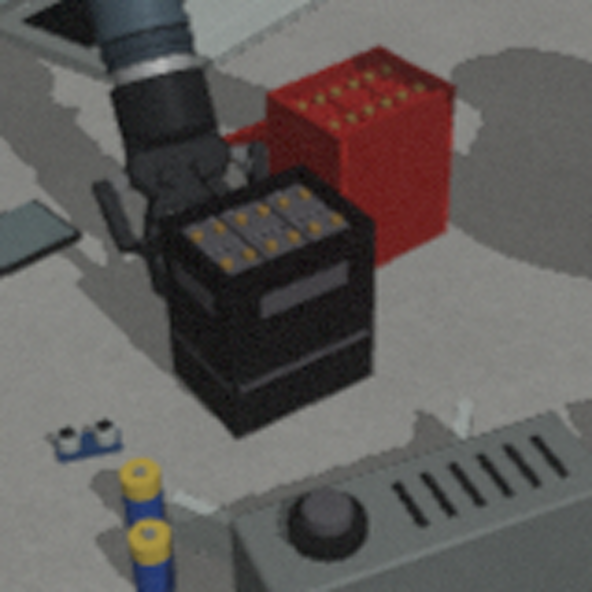

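Call:
{"method": "send_rows", "body": {"moves": [[0.8,0.6,-0.3,0,0,0,6],[0.4,0.6,0,0,0,0,6],[0.4,0.6,0,0,0,0,6],[0.3,0.5,0,0,0,0,6],[0,0,0,0,0,0,6]]}}

```text
t: 5.1
position: [0.467, -0.1397, 0.0131]
orientation: [0.253, 0.661, 0.171, 0.685]
ft_force: [-0.8, -0.8, -0.1]
gripper_width: 0.0601
```

Call:
{"method": "send_rows", "body": {"moves": [[0.3,0.4,0,0,0,0,6],[0.3,0.4,0,0,0,0,6],[0.3,0.4,0,0,0,0,6],[0,0,0,0,0,0,6]]}}

```text
t: 5.5
position: [0.4694, -0.1277, 0.0127]
orientation: [0.252, 0.661, 0.169, 0.686]
ft_force: [-2.0, -6.1, 3.4]
gripper_width: 0.0597
```

Call:
{"method": "send_rows", "body": {"moves": [[0.3,0.4,0,0,0,0,6],[0.3,0.4,0,0,0,0,6],[0.3,0.4,0,0,0,0,6],[0.3,0.4,0,0,0,0,6],[0.3,0.4,0,0,0,0,6],[0,0,0,0,0,0,6]]}}

```text
t: 6.1
position: [0.4728, -0.1033, 0.0122]
orientation: [0.252, 0.661, 0.169, 0.686]
ft_force: [-2.3, -7.2, 6.0]
gripper_width: 0.0599
```

```bash
python3 -c "
from plan import *
plan([.463,-.13,.012],tool(83,35,-1))
c=vision.read_camera('top'); im=c['image'][..., ::-1]
cv2.imwrite('pics/t3.png',cv2.resize(im[135:235,170:303],None,fx=6,fy=6,interpolation=cv2.INTER_CUBIC))"
```

```text
pos [ 0.4728 -0.1033  0.0122] ang 0.3 rows 1 q [-0.67  0.62 -0.32  0.98  0.51  0.93] F [-2.3 -7.2  6. ]
[-1.56, -2.28, -0.65, -0.03, -0.01, 0.3]
```

View pics/t3.png

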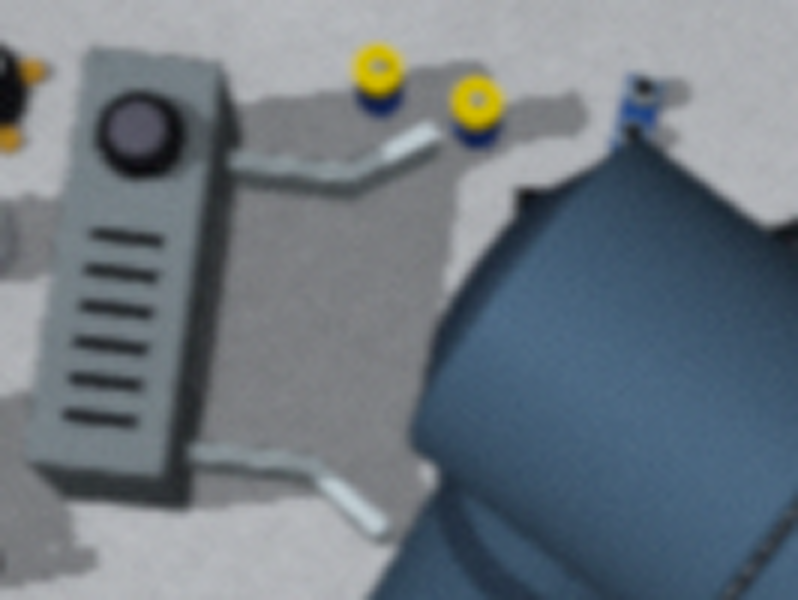

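The top view is blocked by the arm (7 viewed so far), so I'll use the side camera to track the crate.

```bash
python3 -c "
from plan import *
c=vision.read_camera('side'); im=c['image'][..., ::-1]
print(vision.spot_point('side','crate'))
cv2.imwrite('pics/s4.png',cv2.resize(im[130:290,180:340],None,fx=3.7,fy=3.7,interpolation=cv2.INTER_CUBIC))"
```

```text
[{'at': [163.1, 270.4], 'p': 0.96}, {'at': [249.6, 393.6], 'p': 0.79}, {'at': [206.3, 243.3], 'p': 0.7}]
```

View pics/s4.png

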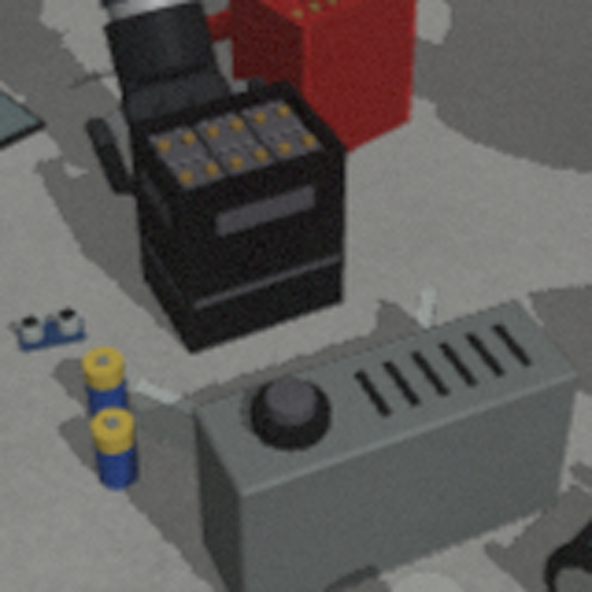

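```bash
cat > b.py <<'E'
from fit import *
def crate(corners,off,k=3.7,b=(0.5001,0.0942,1.4535),x0=(.47,-.05,1.47)):
    Q=dict(tl=(-45,-60,140),tn=(45,-60,140),tr=(45,60,140),tb=(-45,60,140),bn=(45,-60,0),br=(45,60,0),bl=(-45,-60,0))
    cam={"side":vision.read_camera("side")}
    o=[("side",((v+.5)/k-.5+off[0],(u+.5)/k-.5+off[1]),Q[n]) for n,(u,v) in corners.items()]
    p,r=fit(o,cam,x0); c,s=np.cos(b[2]),np.sin(b[2]); d=p[:2]-b[:2]
    print(p.round(4),"in bay",np.round([c*d[0]+s*d[1],-s*d[0]+c*d[1],p[2]-b[2]],4),np.abs(r).max(1).round(1))
E
python3 - <<'E'
from b import *
crate(dict(tl=(137,140),tn=(187,193),tr=(345,150),tb=(287,84),bn=(192,352),br=(342,300),bl=(150,275)),(130,180))
# same-camera bay fit for consistency
S=lambda u,v,q:("side",((v+.5)/3.7-.5+140,(u+.5)/3.7-.5+180),q)
bs=[S(195,370,(46,-105,120)),S(245,455,(116,-105,120)),S(575,338,(116,105,120)),S(515,262,(46,105,120)),S(250,585,(116,-105,0)),S(555,480,(116,105,0)),S(208,510,(46,-105,0))]
print(fit(bs,{"side":vision.read_camera("side")},[.5,.09,1.45])[0])
E
```

```text
[ 0.4725 -0.0533  1.472 ] in bay [-0.1497  0.0101  0.0185] [4.8 1.4 1.4 1.6 0.5 1.  1.2]
[0.4990168  0.09684891 1.44923718]
```

Call:
{"method": "send_rows", "body": {"moves": [[0.45,0.65,0.1,0,0,0,6],[0.45,0.65,0.1,0,0,0,6],[0.45,0.65,0.1,0,0,0,6],[0.45,0.65,0.1,0,0,0,6],[0.45,0.65,0.1,0,0,0,6],[0.45,0.65,0.1,0,0,0,6],[0.45,0.65,0.1,0,0,0,6],[0.45,0.65,0.1,0,0,0,6]]}}

```text
t: 7.15
position: [0.4886, -0.0413, 0.0118]
orientation: [0.252, 0.661, 0.169, 0.686]
ft_force: [-1.5, -7.3, 2.4]
gripper_width: 0.0596
```

Call:
{"method": "send_rows", "body": {"moves": [[0.45,0.65,0.05,0,0,0,6],[0.45,0.65,0.05,0,0,0,6],[0.45,0.65,0,0,0,0,6],[0.45,0.65,0,0,0,0,6],[0,0,0,0,0,0,6]]}}

```text
t: 7.65
position: [0.4932, -0.0084, 0.0121]
orientation: [0.253, 0.661, 0.17, 0.686]
ft_force: [0.8, -1.8, -0.1]
gripper_width: 0.0601
```

```bash
python3 -c "
from plan import *
print(bot.get_state()['ft_force'],bot.get_state()['qpos'])
c=vision.read_camera('side'); im=c['image'][..., ::-1]
cv2.imwrite('pics/s5.png',cv2.resize(im[130:290,180:340],None,fx=3.7,fy=3.7,interpolation=cv2.INTER_CUBIC))"
```

```text
[ 0.8314786  -1.79297581 -0.08390068] [-0.49852878  0.56184887 -0.42635487  0.83426844  0.56044543  1.12201233]
```

View pics/s5.png

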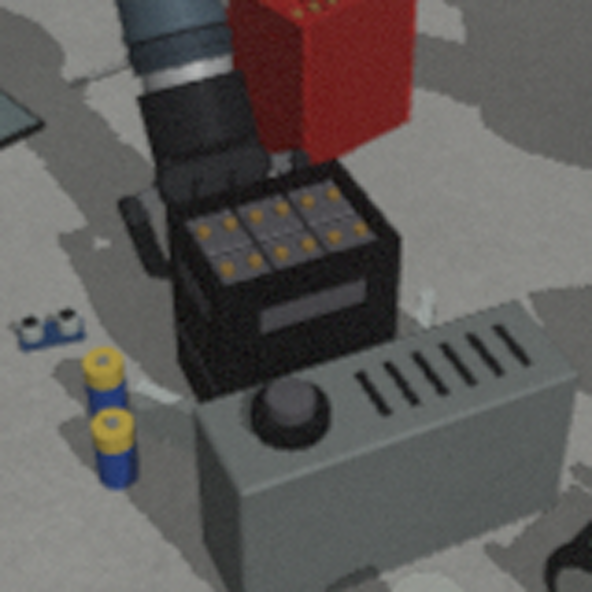

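Run:
```python
from b import *
crate(dict(tl=(172,220),tn=(221,289),tr=(400,238),tb=(338,165),bn=(205,402)),(130,180),x0=(.49,.04,1.46))
s=bot.get_state();b=(0.5001,0.0942,1.4535);c,sn=np.cos(b[2]),np.sin(b[2]);d=s["position"][:2]-b[:2];print(c*d[0]+sn*d[1],-sn*d[0]+c*d[1])
```

```text
[0.4955 0.0385 1.4101] in bay [-0.0558 -0.0019 -0.0434] [ 5.1  1.6  0.3  2.3 13.1]
-0.10266152680955093 -0.00500191413005876
```

Call:
{"method": "send_rows", "body": {"moves": [[0.45,0.65,0,0,0,0,6],[0.45,0.65,0,0,0,0,6],[0.45,0.65,0,0,0,0,6],[0.45,0.65,0,0,0,0,6],[0.45,0.65,0,0,0,0,6],[0,0,0,0,0,0,6]]}}

```text
t: 8.35
position: [0.4977, 0.0312, 0.0123]
orientation: [0.253, 0.661, 0.17, 0.686]
ft_force: [1.0, -2.2, -0.5]
gripper_width: 0.0598
```

Call:
{"method": "send_rows", "body": {"moves": [[0.17,0.25,0,0,0,0,6],[0.17,0.25,0,0,0,0,6],[0.17,0.25,0,0,0,0,6],[0.17,0.25,0,0,0,0,6]]}}

```text
t: 8.75
position: [0.4993, 0.0417, 0.0122]
orientation: [0.253, 0.661, 0.169, 0.686]
ft_force: [-0.5, -7.1, 1.6]
gripper_width: 0.0603
```

Call:
{"method": "send_rows", "body": {"moves": [[0.17,0.25,0,0,0,0,6],[0.12,0.16,0,0,0,0,6]]}}

```text
t: 8.95
position: [0.4998, 0.0465, 0.0121]
orientation: [0.253, 0.661, 0.169, 0.686]
ft_force: [-3.7, -15.3, 7.3]
gripper_width: 0.0602
```

Force is rising, so I'll nudge once more to seat it.

Call:
{"method": "send_rows", "body": {"moves": [[0.12,0.16,0,0,0,0,6],[0,0,0,0,0,0,6],[0,0,0,0,0,0,6]]}}

```text
t: 9.25
position: [0.4998, 0.0465, 0.0121]
orientation: [0.252, 0.662, 0.168, 0.686]
ft_force: [-6.7, -18.2, 8.8]
gripper_width: 0.0601
```

Call:
{"method": "send_rows", "body": {"moves": [[-0.6,-0.8,0,0,0,0,6],[-1.1,-1.6,0,0,0,0,6],[-1.7,-2.5,0,0,0,0,6],[-2.3,-3.3,0,0,0,0,6],[-2.3,-3.3,0,0,0,0,5],[-3,-1.5,0,0,0,0,3],[-4,2,0,0,0,0,1],[-4,2.5,0,0,0,0,0]]}}

```text
t: 10.05
position: [0.477, -0.1274, 0.1195]
orientation: [0.256, 0.661, 0.171, 0.684]
ft_force: [1.0, -0.4, -0.2]
gripper_width: 0.0066
```

Call:
{"method": "send_rows", "body": {"moves": [[-4,2.5,0,0,0,0,0],[-4,2.5,0,0,0,0,0],[-4,2.5,0,0,0,0,0],[-3,2,0,0,0,0,0],[0,0,0,0,0,-8,0],[0,0,0,0,0,-8,0]]}}

```text
t: 10.65
position: [0.4781, -0.1366, 0.2972]
orientation: [0.159, 0.69, 0.071, 0.703]
ft_force: [0.2, -0.1, -0.0]
gripper_width: 0.0
```

```bash
python3 -c "
from plan import *
plan([.47,-.10,.26],tool(83.3,0,-1))
t=vision.read_camera('top'); c=vision.read_camera('side')
k=lambda c,r,q:cv2.resize(c['image'][r:r+110,q:q+133,::-1],None,fx=5,fy=5,interpolation=cv2.INTER_CUBIC)[:, :]
cv2.imwrite('pics/s6.png',cv2.resize(c['image'][140:300,180:345,::-1],None,fx=3.7,fy=3.7,interpolation=cv2.INTER_CUBIC))
cv2.imwrite('pics/t6.png',cv2.resize(t['image'][135:235,170:303,::-1],None,fx=6,fy=6,interpolation=cv2.INTER_CUBIC))"
```

```text
pos [ 0.4781 -0.1366  0.2972] ang 18.8 rows 3 q [-0.59  0.3   0.1   1.52  0.29  1.08] F [ 0.2 -0.1 -0. ]
[1.55, 0.71, -0.42, -0.17, -0.0, -6.25]
[1.47, 0.88, -0.41, -0.17, -0.0, -6.25]
[1.36, 1.04, -0.41, -0.17, -0.0, -6.25]
```

View pics/s6.png

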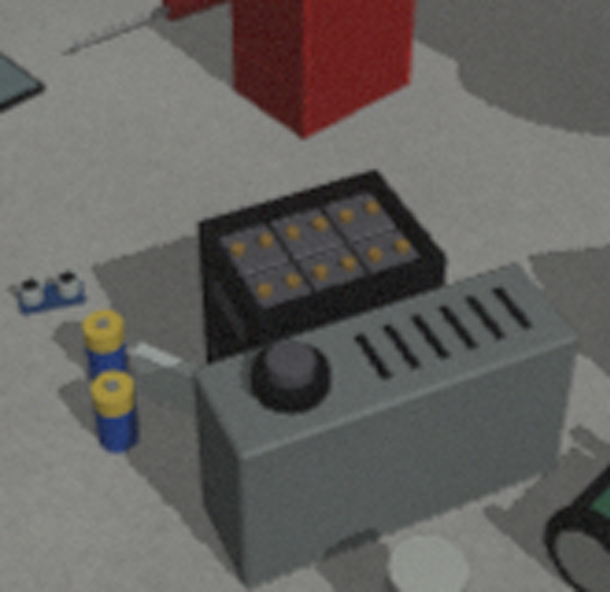

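The crate is upright, square and close against the charger, and the cells and sensor haven't moved. I'll check this numerically and plan the move to the button.

Run:
```python
from b import *
from plan import *
crate(dict(tl=(199,222),tb=(377,171),tr=(446,255),tn=(252,318)),(140,180),x0=(.5,.09,1.46))
plan([.57,.05,.25],tool(90,0,-1))
```

```text
[0.5039 0.095  1.4276] in bay [ 0.0013 -0.0037 -0.0259] [0.6 0.5 1.  0.5]
pos [ 0.4776 -0.1333  0.2979] ang 20.2 rows 5 q [-0.59  0.3   0.1   1.52  0.3   1.08] F [-0.4  0.1 -0.7]
[2.16, 3.34, 1.4, -1.35, 0.22, -3.81]
[1.93, 3.44, 1.49, -1.35, 0.22, -3.81]
[1.7, 3.52, 1.58, -1.35, 0.22, -3.81]
[1.45, 3.59, 1.67, -1.35, 0.22, -3.81]
[1.21, 3.64, 1.76, -1.35, 0.22, -3.81]
```

View pics/t6.png

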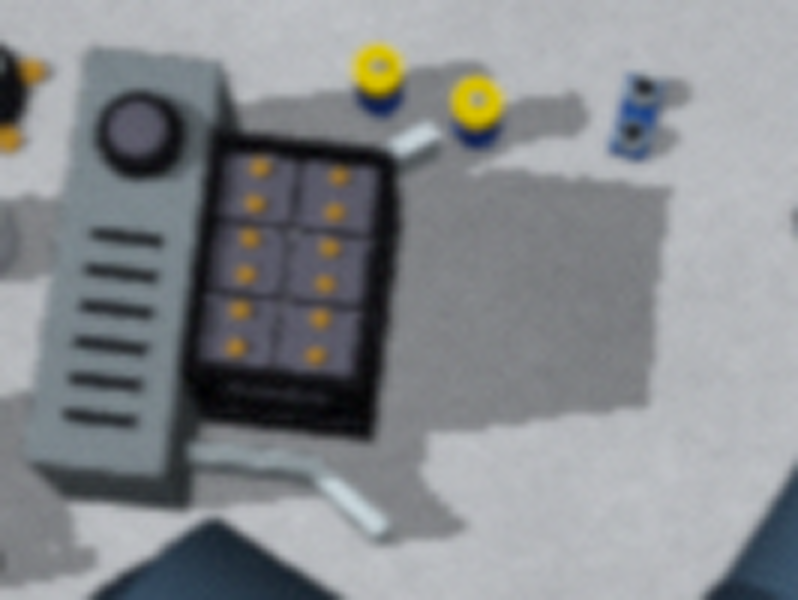

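The top view confirms the crate is flat against the charger and between the rails. Now the button.

Call:
{"method": "send_rows", "body": {"moves": [[2.2,3.3,1.4,-1.4,0.2,-3.8,0],[1.9,3.4,1.5,-1.4,0.2,-3.8,0],[1.7,3.5,1.6,-1.4,0.2,-3.8,0],[1.5,3.6,1.7,-1.4,0.2,-3.8,0],[1.2,3.6,1.8,-1.4,0.2,-3.8,0],[0,0,0,0,0,0,0]]}}

```text
t: 11.4
position: [0.5705, 0.0526, 0.2435]
orientation: [-0.002, 0.71, 0.004, 0.704]
ft_force: [-0.8, -0.1, 0.4]
gripper_width: -0.0002
```

```bash
python3 -c "
from plan import *
plan([.570,.167,.17],tool(90,0,-1))"
```

```text
pos [0.5705 0.0526 0.2435] ang 0.7 rows 4 q [-0.02  0.38  0.11  1.31  0.    1.54] F [-0.8 -0.1  0.4]
[1.85, 2.85, 0.03, 0.14, -0.11, -0.04]
[1.84, 2.86, 0.02, 0.14, -0.11, -0.04]
[1.84, 2.86, 0.01, 0.14, -0.11, -0.04]
[1.84, 2.86, -0.0, 0.14, -0.11, -0.04]
```

Call:
{"method": "send_rows", "body": {"moves": [[0,3.8,0,0,0,0,0],[0,3.8,0,0,0,0,0],[0,3.8,0,0,0,0,0],[4,0,0,0,0,0,0],[3.3,0,0,0,0,0,0],[0,0,0,0,0,0,0]]}}

```text
t: 12.0
position: [0.5661, 0.1588, 0.1677]
orientation: [-0.0, 0.713, -0.001, 0.702]
ft_force: [-0.3, -1.3, -0.6]
gripper_width: -0.0001
```

```bash
python3 -c "
from plan import *
plan([.570,.167,.14],tool(90,0,-1))
c=vision.read_camera('side')
cv2.imwrite('pics/s7.png',cv2.resize(c['image'][150:270,190:350,::-1],None,fx=5,fy=5,interpolation=cv2.INTER_CUBIC))"
```

```text
pos [0.5661 0.1588 0.1677] ang 0.9 rows 1 q [0.17 0.44 0.01 1.16 0.   1.74] F [-0.3 -1.3 -0.6]
[2.76, 0.82, 0.43, -0.03, -0.88, 0.11]
```

View pics/s7.png

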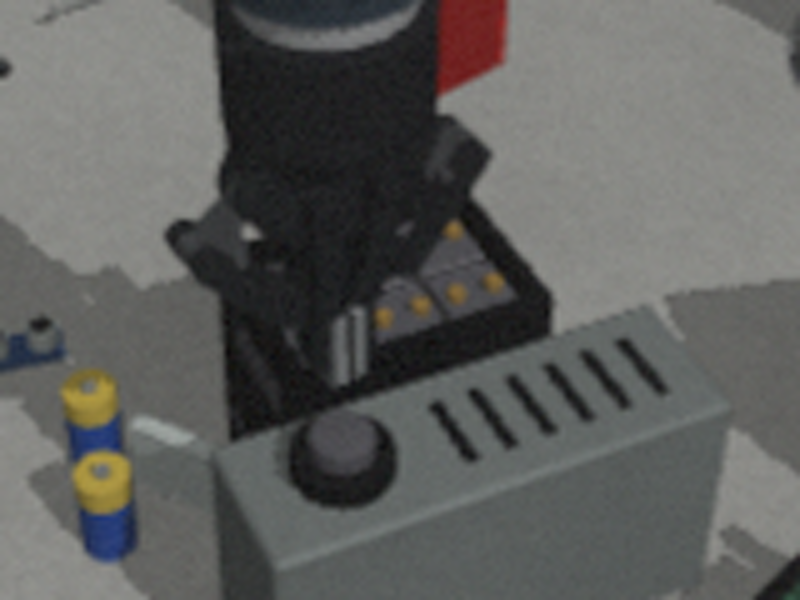

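The finger tip is at crop (345, 385), just above the button top at (342, 440). I'll centre it and descend slowly.

Call:
{"method": "send_rows", "body": {"moves": [[0,0.8,0.4,0,0,0,0],[1,0,0,0,0,0,0],[0.8,0,0,0,0,0,0],[0,0,0,0,0,0,0]]}}

```text
t: 12.45
position: [0.5748, 0.1685, 0.1558]
orientation: [-0.0, 0.707, -0.0, 0.707]
ft_force: [-0.5, -0.2, -0.4]
gripper_width: -0.0005
```

Call:
{"method": "send_rows", "body": {"moves": [[0.2,0,0,0,0,0,0],[0.2,0,0,0,0,0,0],[0.2,0,0,0,0,0,0],[0,0,0,0,0,0,0]]}}

```text
t: 12.85
position: [0.5751, 0.1687, 0.1505]
orientation: [-0.0, 0.707, -0.0, 0.707]
ft_force: [-0.4, -1.1, -0.5]
gripper_width: 0.0005
```

Call:
{"method": "send_rows", "body": {"moves": [[0.2,-0.1,-0.4,0,0,0,0],[0.2,0,0,0,0,0,0],[0.2,0,0,0,0,0,0],[0.2,0,0,0,0,0,0],[0,0,0,0,0,0,0]]}}

```text
t: 13.35
position: [0.5711, 0.1677, 0.1423]
orientation: [-0.0, 0.707, -0.0, 0.707]
ft_force: [-0.5, -0.7, -0.5]
gripper_width: 0.0002
```

Call:
{"method": "send_rows", "body": {"moves": [[0.2,0,0,0,0,0,0],[0.2,0,0,0,0,0,0],[0,0,0,0,0,0,0]]}}

```text
t: 13.65
position: [0.5714, 0.1677, 0.1388]
orientation: [-0.0, 0.707, -0.0, 0.707]
ft_force: [-0.9, -0.7, 3.6]
gripper_width: 0.0001
```

Call:
{"method": "send_rows", "body": {"moves": [[0.2,0,0,0,0,0,0],[0.2,0,0,0,0,0,0],[0,0,0,0,0,0,0]]}}

```text
t: 13.95
position: [0.5715, 0.1677, 0.136]
orientation: [-0.0, 0.707, -0.0, 0.708]
ft_force: [-3.7, 0.5, 10.5]
gripper_width: 0.0005
```

Call:
{"method": "send_rows", "body": {"moves": [[0.2,0,0,0,0,0,0],[0,0,0,0,0,0,0]]}}

```text
t: 14.15
position: [0.5716, 0.1678, 0.1358]
orientation: [-0.0, 0.706, -0.0, 0.708]
ft_force: [-7.6, -0.9, 20.9]
gripper_width: 0.0002
```

Bottomed out at z = 0.136 with 21 N, after a springy stretch of about 6 mm. Releasing and retreating.

Call:
{"method": "send_rows", "body": {"moves": [[-0.5,0,0,0,0,0,0],[-1,0,0,0,0,0,0],[-3,0,0,0,0,0,0],[-4,0,0,0,0,0,0],[-4,-3,0,0,0,0,0],[0,-4.5,0,0,0,0,0],[0,-4.5,0,0,0,0,0],[0,-4.5,0,0,0,0,0]]}}

```text
t: 14.95
position: [0.5716, 0.0014, 0.2581]
orientation: [-0.001, 0.707, 0.0, 0.708]
ft_force: [0.8, -0.3, -0.3]
gripper_width: 0.0
```

Call:
{"method": "send_rows", "body": {"moves": [[0,-4.5,0,0,0,0,0],[0,-4.5,0,0,0,0,0],[0,-4.5,0,0,0,0,0],[0,0,0,0,0,0,0]]}}

```text
t: 15.35
position: [0.5712, -0.1376, 0.2572]
orientation: [0.001, 0.707, -0.003, 0.707]
ft_force: [-0.3, -0.3, -0.5]
gripper_width: 0.0003
```

```bash
python3 -c "
from h import *
s=bot.get_state(); print(s['position'],s['ft_force'])
c=vision.read_camera('side')
ref=cv2.cvtColor(cv2.imread('pics/side0.png'),cv2.COLOR_BGR2RGB)
d=cv2.absdiff(ref,c['image'])[195:260,205:345].max(2); print('charger/cells region diff', (d>40).sum())
cv2.imwrite('pics/s8.png',cv2.resize(c['image'][140:300,180:345,::-1],None,fx=3.7,fy=3.7,interpolation=cv2.INTER_CUBIC))"
```

```text
[ 0.57123194 -0.13761607  0.25722668] [-0.25082117 -0.32301101 -0.52723415]
charger/cells region diff 2114
```

The picture limit is reached, so I'll compare numerically with the crop taken when the crate was home, before the press.

```bash
python3 -c "
from h import *
a=cv2.imread('pics/s6.png');b=cv2.imread('pics/s8.png');d=cv2.absdiff(a,b).max(2)
for n,(x0,y0,x1,y1) in dict(crate=(190,165,450,320),button=(245,335,335,415),cells=(75,300,150,460),charger=(195,265,580,590),sensor=(10,260,90,320)).items():
    r=d[y0:y1,x0:x1]; print(n,r.mean().round(1),(r>40).mean().round(4))
vision.read_camera('side'); print(vision.spot_point('side','crate'),vision.spot_point('side','start_top'))"
```

```text
crate 3.6 0.0
button 3.6 0.0
cells 3.2 0.0
charger 3.2 0.0
sensor 3.2 0.0
[{'at': [158.4, 269.2], 'p': 0.94}, {'at': [249.2, 394.4], 'p': 0.93}] [{'at': [235.7, 259.6], 'p': 0.66}]
```

Crate, button, cells and sensor match the earlier crop apart from noise. Handing in.

```bash
python3 -c "
from workcell import bot
print(bot.close_job())"
```

```text
the job is handed in; nothing more can be done
None
```

I pushed the black crate into the bay until it sat flat against the charger, then pressed the button and released it. I handed the job in at about 15.5 s on the robot's clock; no verdict was reported.

- **Push:** I tilted the gripper back 35° and pushed low down with both fingers. This squared the crate up and slid it in upright until it stopped moving, at about 18 N.
- **Crate position:** the image fit put it about 1 mm from fully home, 4 mm off centre and 0.03 rad off square. The top view also showed it flush with the charger and between the rails. The fit has an uncertainty of a few mm.
- **Button:** it went down about 6 mm to its stop, with 21 N on the finger. The push-back while pressing felt like its spring.
- **After the press:** the side view of the crate, button, cells and sensor matched the pre-press picture to within noise, so the button had come up again. The arm stood clear with no force on it.

**Not checked:**
- I could not look at the final picture because the 12-picture limit was reached, so the last check was a numerical comparison only.
- The phone, rover, board, jar and driver were not measured again at the end, but the arm did not go near them at table level.
- In that last picture the network reported only the two red crates for "crate", and missed the black one, which the charger partly hides.

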